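Hang the garlic bin on the louvred rack

TASK

Hang the white bin with the garlic on the upper louvre of the grey rack: lift its rear lip over the louvre between the brass keeper and the bin that already hangs there, and let it down until the lip catches. Then, keeping the lip down on the louvre, slide it left under the keeper until it stops against the rack's side, and let go. The panel's lean has been changed, so feel for the louvre and slide gently, never ramming the rack; the garlic stays in the bin, and the mug and lemon stay where they are.

Things in the scene. Friction and masses are not known exactly. Their poses are not given: they have to be found in the camera images.
- bin: loose white open bin, wooden grip bar on the front, 96 mm deep (x) x 110 wide (y) x 75 high, walls 4 mm, about 0.22 kg, upright on the worktop. Origin: centre of its underside; z up, +x to its back (outer face x=+48). A lip along the top of the back hooks over the louvre. It holds a garlic bulb, towards the back.
- bin_grip (a point): middle of the grip, at bin (-52, 0, 64) mm, 11 mm below the rim: front wall and grip bar are pinched together from above, fingers closing along the bin's x: 16 mm thick in all, bar 54 mm wide, 22 mm tall, its top level with the rim. Behind the front wall some 30 mm are free for a finger. A firm grip (60 N) keeps the bin level.
- bin_lip (a point): middle of the lower end of the lip, at bin (58.5, 0, 59) mm. The lip, 3 mm thick and 104 mm wide, runs 12 mm back from the back wall, then turns down: underside at z=72, down-turned edge x=+57 to +60 reaching down to z=59 (13 mm deep). The mouth between back wall and edge, open below, is 9 mm wide.
- rack: foot plate of the grey steel rack, fixed, 108 x 380 x 8 mm. Origin: its underside, below the hinge; z up, x to the back, y to the left. On it a panel 346 mm wide, 200 mm tall, held by a stiff friction hinge along y, 20 mm above the origin. It leans back (top to +x) by 8 to 16 degrees, another lean each time and NOT measured: find the louvre by feel or by sight.
- louvre_mid (a point): point of the foot's frame at rack (16, 30, 175) mm, where the upper louvre's top edge would be at middle lean; the edge truly lies 11 mm nearer to 11 mm farther in rack x, within 2 mm in z. The louvre is an upturned, nearly vertical strip along rack y, 3 mm thick, all along the panel, 18 mm in front of it, with an open channel behind for the lip.
- entry (a point): point of the foot's frame at rack (0, 30, 103) mm. Its y is the middle of where the lip can be let down (bin origin at rack y = +3 to +57): right of it a like bin hangs fixed (y = -167 to -57, its front out to x = -125), left of it is the keeper. Its z is that of the held level bin's underside once the lip has caught (+-2 mm); 13 mm higher if the edge only stands on the louvre.
- stop (a point): point of the foot's frame at rack (0, 115, 103) mm: its y is where the bin's origin ends when its side meets the left side cheek (inner face y = +170). Brass keeper: strip over the louvre at y = +110 to +170, underside 11 mm above the louvre's edge; a caught lip passes under it with about 4 mm to spare. Let go, its lower back swings onto the panel (normal) and its front dips 3 to 11 degrees.
- garlic: garlic bulb, about 60 mm across and 59 mm tall, 41 g, loose in the bin; origin at its underside
- mug: yellow mug with a diamond pattern, 92 x 127 x 95 mm, loose bystander at the left; origin at its underside
- lemon: lemon, 78 x 55 x 56 mm, loose bystander at the right; origin at its underside
There are look-alikes about, which are no part of the job. Leave any green look-alike of the bin alone.

How it is judged:
By the outcome, as a careful person would: the job done as asked, in the order asked, and still so for the second after the job is handed in, with the robot touching nothing.
It also fails if it takes over 61 s, if anything falls off the work surface, if the arm or the gripper's body presses on something with over 40 N, if the wrist force passes 120 N, or if a joint passes its speed limit or range.

ROBOT

A 7-joint arm with a two-finger parallel gripper is mounted at the origin on a cart in front of the work surface, level with it; the furniture and walls round the work are solid. World frame = base frame: x ahead of the robot, y to its left, z up, the work surface at z = 0. Lengths are in m, angles in degrees, forces in N, time in s.
With the tool pointing down it reaches from about 0.425 to 0.875 m from the base axis. Payload 4.7 kg.
Tool frame: the origin (TCP) lies at the very end of the fingers, on their centre line; the grasp point (between the pads) lies 19 mm behind it; z points along the fingers, y is the line along which they close (so a half turn about z gives the same grasp; the last joint's range is limited). The gripper opens to 87 mm and grips with 3 to 60 N. Pads are 19 mm wide; open, the fingers measure 117 mm over their backs; the gripper's body (75 mm by 190 mm) begins 51 mm behind the grasp point.
Start: joints at [-73.218, 18.392, -4.016, 83.108, 1.295, 78.541, -3.26], TCP at [0.179, 0.625, 0.223] pointing down, gripper open.
Joint ranges: [-163.93, 163.93], [-17.29, 119.83], [-79.2, 71.16], [3.27, 140.29], [-89.18, 269.18], [5.43, 117.66], [-154.24, 154.24]. Speed limits (degrees/s): [147.25, 147.25, 180, 180, 180, 180, 180].

INTERFACE

Orientations are given as [roll, pitch, yaw] about the fixed x, y, z axes, in that order (R = Rz(yaw) Ry(pitch) Rx(roll)).
In Python, from cell import get_obs, eyes, env gives the robot as it stands.
- The arm moves only by the tool servo_tool, never from a script. Its argument "series" is a list that holds one entry, the list of rows, each a list of 7 numbers: the shift along the tool's x, y, z in units of 300 mm (1.0 is 300 mm), then the turn, a rotation vector about the tool's x, y, z in units of pi rad (1.0 is pi rad), then the opening, from 0 (shut) to 1 (fully open). In form: [[[tx, ty, tz, wx, wy, wz, gripper], ...]]. A call has 1 to 12 rows; each row is the pose to reach, as a shift and turn from the pose commanded when the call began, along the tool's axes at that moment, turning the shorter way round; what a row does not reach only later rows make up. A row lasts 1/12 s, in which the tool goes at most 41.7 mm and 7.16 degrees, less where a joint would pass 70% of its speed; a pose out of reach is approached as far as the arm can. A call with a number of a shift or a turn outside -1 to 1 is refused whole. A call with a gripper value outside its range is refused whole. The fingers move at their own pace and stop on an object; "grip_force" is the grip in N (left out, the last holds). Time passes only in rows, so rows that repeat a pose let the fingers close. It gives the time, the measured TCP pose, the force, the opening and the grip force at its end, in the units of the state.
- get_obs(): the state, without advancing time (a new reading comes with each control period).
- eyes.read_camera(name): name is "scene" or "top" or "wrist"; returns a dict with "frame" (480x640x3 uint8, red, green, blue), "depth" (480x640 float32, m along the optical axis (not along the pixel's ray), 0 where there is no reading), "fx", "fy", "cx", "cy" (pixels), "origin" and "rotation" of the camera in the world; the wrist camera has in their place "mount" (4x4, takes a point from camera to tool coordinates, whose origin is the TCP and whose axes are the flange's). Camera axes: x right, y down, z forward; pixel columns grow to the right and rows downward; lengths in m; the calibration is good to about 2 mm. A picture is of the moment at which its call begins: read the wrist's pose just before it.
- env.sign_off(): hands the job in; it is judged then, once.
The state is a dict: "time_s": time; "qpos": joint angles; "joint_velocities": joint speeds; "effort": joint torques, N m; "tool_pos": TCP position; "tool_rot": TCP orientation; "force": force on the tool from outside, world axes, zero at the start; "wrist_torque": the same for the moment, N m; "grip_width": finger opening in m; "grasp_force": force on a finger pad.
Only numpy, scipy, OpenCV 4.12 (cv2) and the standard library are available. Lean on these libraries where they do the work, as an engineer would, in place of code of your own. Each camera call takes 0.05 s, during which the arm holds its last target. There are 200 camera calls.

## Working session

There is one attempt and no reset: what is moved stays moved. The work goes in short steps, Python scripts to look and compute and a tool call to move; the robot and the scene stay as the last step left them, time stands still between calls to the robot, and variables do not carry over. Pictures are saved under pics/ and viewed, at most 10 in all, crops included, and the job is handed in when it is done.

Besides the shell and the picture viewer there is one more tool, called after "Call:" as name(argument=value, ...), one argument or row to a line, values as JSON. servo_tool: Moves the arm, as the interface text tells. Shifts and turns lie within -1 to 1; 1 stands for 300 mm of shift or pi rad of turn. Its arguments: {"type":"object","properties":{"series":{"type":"array"},"grip_force":{"type":"number"}},"required":["series"]}

```bash
mkdir -p pics; ls; python3 - <<'E'
from cell import get_obs, eyes
import cv2,numpy as np
o=get_obs();print({k:np.round(v,3).tolist() for k,v in o.items()})
for n in("scene","top"):
    c=eyes.read_camera(n);cv2.imwrite(f"pics/{n}0.png",c["frame"][:,:,::-1]);np.savez(f"{n}0.npz",**c)
    print(n,c["origin"],c["rotation"],c["fx"],c["cx"],c["cy"])
E
```

```text
pics
{'time_s': 0.0, 'qpos': [-73.22, 18.439, -4.017, 83.174, 1.295, 78.541, -3.261], 'joint_velocities': [-0.006, -0.021, 0.034, -0.08, 0.014, -0.021, -0.043], 'effort': [0.001, -49.13, -0.404, -31.253, -0.064, 0.044, 0.0], 'tool_pos': [0.179, 0.624, 0.221], 'tool_rot': [-179.89, 0.006, 164.03], 'force': [0.111, 0.154, -0.006], 'wrist_torque': [-0.0, 0.002, 0.051], 'grasp_force': 0.0, 'grip_width': 0.087}
scene [-0.5710615  -0.58174982  0.71810971] [-114.5495661    -0.92705343  -63.63751074] 506.2650334791589 330.5250311518728 241.08503951844912
top [0.35215594 0.00432995 1.49126831] [-171.26083687    0.30340089  -90.25332033] 567.817799329439 318.77686883426753 235.512746136484
```

View pics/scene0.png

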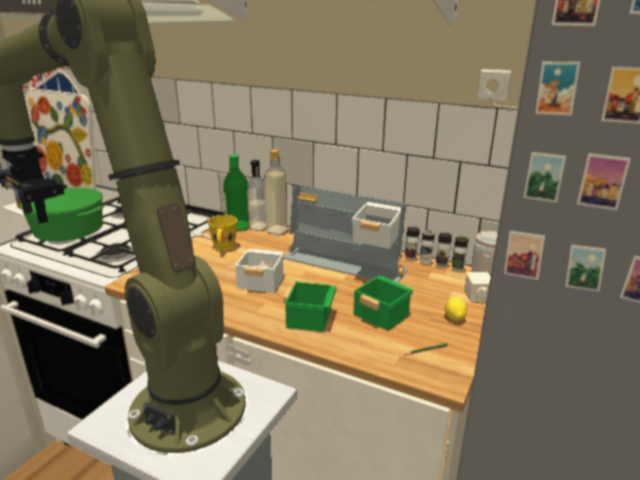

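View pics/top0.png

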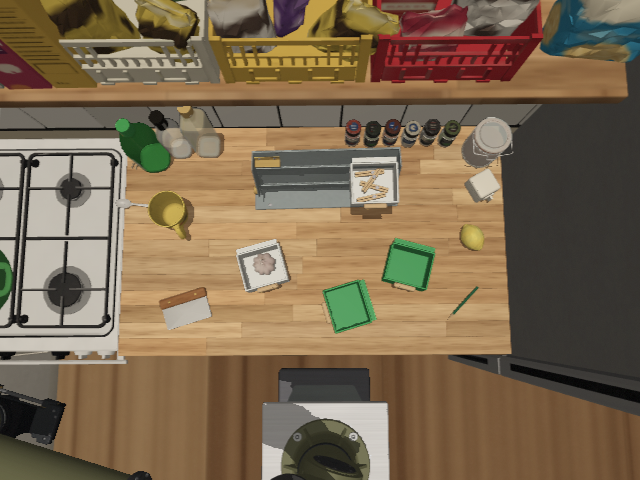

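The scene view shows the white bin with garlic at about (262,270), with the rack behind it and the hanging bin at (377,222). In the top view the bin is at (262,266), the rack spans (253–400, 150–208) and the keeper is at about (267,162). The mug is at (168,210) and the lemon at (472,237).

```bash
cat > h.py <<'E'
import numpy as np,cv2
from scipy.spatial.transform import Rotation as R
def rot(e):
    e=np.array(e,float)
    return e if e.shape==(3,3) else R.from_euler('xyz',e,degrees=True).as_matrix()
def pts(c,O=None,Rm=None):
    d=c["depth"];v,u=np.mgrid[:480,:640]
    p=np.stack([(u-c["cx"])/c["fx"]*d,(v-c["cy"])/c["fy"]*d,d],-1)
    if Rm is None: O,Rm=c["origin"],rot(c["rotation"])
    return p@np.asarray(Rm).T+O
E
python3 - <<'E'
from h import *
c=np.load("top0.npz");P=pts(c);np.save("topP.npy",P)
np.set_printoptions(precision=3,suppress=True,linewidth=200)
print("table",P[230,200],P[300,400])
f=c["frame"][:,:,::-1]
im=cv2.resize(f[145:300,230:410],None,fx=3.8,fy=3.8,interpolation=cv2.INTER_CUBIC);cv2.imwrite("pics/t1.png",im)
# bin rim: height 0.068-0.082
z=P[...,2]
def blob(u0,u1,v0,v1,zl,zh):
    m=np.zeros(z.shape,bool);m[v0:v1,u0:u1]=True
    m&=(z>zl)&(z<zh);return m
m=blob(225,300,228,300,.069,.081);q=P[m]
print(len(q),np.median(q[:,2]),cv2.minAreaRect((q[:,:2]*1000).astype(np.float32)),cv2.boxPoints(cv2.minAreaRect((q[:,:2]*1000).astype(np.float32))))
m=blob(240,345,140,215,.004,.014);q=P[m]
r=cv2.minAreaRect((q[:,:2]*1000).astype(np.float32));print("foot",len(q),np.median(q[:,2]),r,cv2.boxPoints(r))
for u in (275,300,325,340):
    print(u);print(np.c_[np.arange(146,212,2),P[146:212:2,u]*1000].round(0)[:, :].tolist())
E
```

```text
table [ 0.599  0.328 -0.004] [ 0.41  -0.2    0.001]
550 0.07450920056547661 ((492.26715087890625, 155.00418090820312), (120.4691162109375, 111.47279357910156), 15.65114974975586) [[419.229 192.424]
 [449.302  85.084]
 [565.305 117.584]
 [535.232 224.924]]
foot 1887 0.007818640296108015 ((741.3753051757812, 83.41998291015625), (282.4317932128906, 205.57093811035156), 89.59611511230469) [[637.597 -57.068]
 [843.163 -58.517]
 [845.154 223.908]
 [639.588 225.357]]
275
[[146.0, 830.0, 130.0, -4.0], [148.0, 822.0, 129.0, 3.0], [150.0, 750.0, 111.0, 216.0], [152.0, 746.0, 111.0, 215.0], [154.0, 743.0, 112.0, 207.0], [156.0, 741.0, 112.0, 200.0], [158.0, 738.0, 113.0, 193.0], [160.0, 734.0, 113.0, 188.0], [162.0, 729.0, 113.0, 190.0], [164.0, 726.0, 114.0, 184.0], [166.0, 720.0, 113.0, 186.0], [168.0, 717.0, 114.0, 178.0], [170.0, 716.0, 115.0, 164.0], [172.0, 725.0, 119.0, 116.0], [174.0, 720.0, 119.0, 112.0], [176.0, 718.0, 120.0, 101.0], [178.0, 716.0, 121.0, 90.0], [180.0, 716.0, 123.0, 70.0], [182.0, 712.0, 123.0, 64.0], [184.0, 709.0, 124.0, 56.0], [186.0, 699.0, 122.0, 73.0], [188.0, 
[... 2462 characters left out ...]
4.0], [164.0, 735.0, -42.0, 149.0], [166.0, 723.0, -41.0, 172.0], [168.0, 722.0, -42.0, 160.0], [170.0, 729.0, -43.0, 115.0], [172.0, 726.0, -43.0, 108.0], [174.0, 723.0, -43.0, 100.0], [176.0, 721.0, -44.0, 88.0], [178.0, 718.0, -44.0, 77.0], [180.0, 716.0, -45.0, 64.0], [182.0, 712.0, -45.0, 59.0], [184.0, 703.0, -44.0, 74.0], [186.0, 710.0, -46.0, 25.0], [188.0, 709.0, -46.0, 5.0], [190.0, 703.0, -46.0, 8.0], [192.0, 698.0, -46.0, 5.0], [194.0, 693.0, -46.0, 5.0], [196.0, 688.0, -46.0, 4.0], [198.0, 681.0, -46.0, 9.0], [200.0, 675.0, -46.0, 10.0], [202.0, 669.0, -46.0, 14.0], [204.0, 664.0, -46.0, 11.0], [206.0, 659.0, -46.0, 10.0], [208.0, 655.0, -46.0, 5.0], [210.0, 650.0, -46.0, -0.0]]
```

View pics/t1.png

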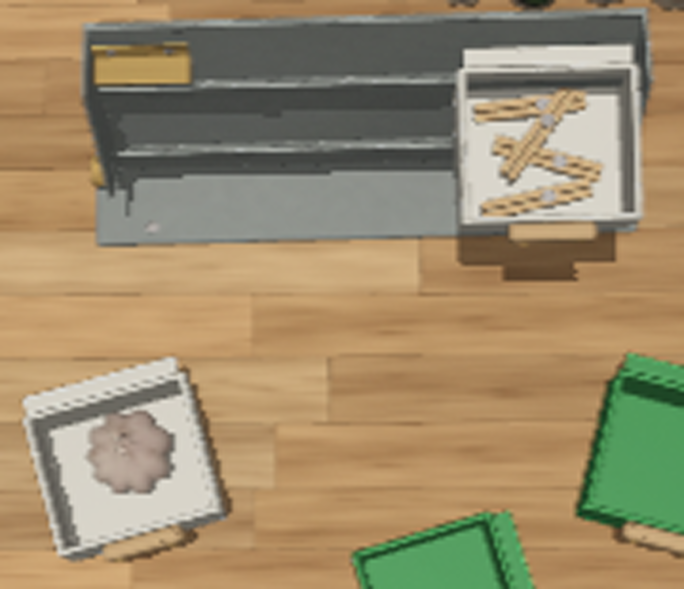

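The crop shows the garlic bin at about (125,455) with its back towards the rack and yawed about 15°. The louvre edge is the bright line from (190,85) to (455,75), the keeper is at (140,65), and the hanging bin's left side is at x≈460.

```bash
cat >> h.py <<'E'
def plane(c,u,v,z):
    """pixel -> world point on height z"""
    r=rot(c["rotation"])@np.array([(u-c["cx"])/c["fx"],(v-c["cy"])/c["fy"],1.]);o=np.array(c["origin"])
    return o+r*(z-o[2])/r[2]
def rows(cmd,tgts):
    """cmd, tgts: (x,y,z,yaw) in m,deg, tool down -> rows"""
    R0=R.from_euler('xyz',[180,0,cmd[3]],degrees=True);out=[]
    for t in tgts:
        s=R0.inv().apply(np.array(t[:3])-cmd[:3])/.3
        w=(R0.inv()*R.from_euler('xyz',[180,0,t[3]],degrees=True)).as_rotvec()/np.pi
        out.append(np.round(np.r_[s,w],4).tolist())
    return out
E
python3 - <<'E'
from h import *
np.set_printoptions(precision=4,suppress=True,linewidth=200)
c=dict(np.load("top0.npz"));g=cv2.cvtColor(c["frame"],cv2.COLOR_RGB2GRAY).astype(float)
def fit(L,name):
    L=np.array(L);k=np.polyfit(L[:,1],L[:,0],1);res=L[:,0]-np.polyval(k,L[:,1]);ok=abs(res)<.002
    k=np.polyfit(L[ok,1],L[ok,0],1);print(name,ok.sum(),"x at y=.02:",np.polyval(k,.02),"yaw",-np.degrees(np.arctan(k[0])),"sd",res[ok].std())
L=[]
for u in range(284,348):
    s=g[163:172,u];i=s.argmax();w=s[max(i-1,0):i+2]-s.min();v=163+(np.arange(max(i-1,0),min(i+2,9))*w).sum()/w.sum()
    L.append(plane(c,u,v,.175)[:2])
fit(L,"louvre")
L=[]
for u in range(260,348):
    d=abs(np.diff(g[200:214,u]));i=d.argmax();L.append(plane(c,u,200.5+i,.008)[:2])
fit(L,"footfront")
L=[]
for u in range(260,395):
    d=abs(np.diff(g[144:153,u]));i=d.argmax();L.append(plane(c,u,144.5+i,.217)[:2])
fit(L,"paneltop")
for u,v,z,n in((255.5,205,.008,"foot left +190"),(351,185,.172,"hang left -57"),(254.5,163,.19,"keeper left 170"),(280,163,.19,"keeper right 110"),(253,152,.216,"panel left 173")): print(n,plane(c,u,v,z))
# bin corner points from the crop (rim z=.075)
for x,y in((25,402),(175,360),(228,513),(62,557),(22,408)): print(plane(c,230+x/3.8,145+y/3.8,.075))
print(rows((.179,.625,.223,164.03),[(.29,.42,.24,140),(.395,.225,.24,116),(.435,.145,.24,105.6)]))
P=np.load("topP.npy");print(P[60,300],P[100,300])
E
```

```text
louvre 63 x at y=.02: 0.7223667267173083 yaw 0.929308009497859 sd 0.0006221464480780706
footfront 88 x at y=.02: 0.6539474822875304 yaw 1.3234810522225386 sd 0.0007244007340052373
paneltop 84 x at y=.02: 0.7476629613276569 yaw 1.2872422276420235 sd 0.0005043019007419486
foot left +190 [0.6634 0.1795 0.008 ]
hang left -57 [ 0.6763 -0.0669  0.172 ]
keeper left 170 [0.7266 0.1617 0.19  ]
keeper right 110 [0.7263 0.1013 0.19  ]
panel left 173 [0.7456 0.1624 0.216 ]
[0.5321 0.2178 0.075 ]
[0.5597 0.1187 0.075 ]
[0.458  0.0831 0.075 ]
[0.4297 0.1917 0.075 ]
[0.5281 0.2197 0.075 ]
[[-0.5437, -0.5552, -0.0567, -0.0, -0.0, 0.1335], [-1.0591, -1.0838, -0.0567, 0.0, -0.0, 0.2668], [-1.2606, -1.3035, -0.0567, 0.0, -0.0, 0.3246]]
[0.6928 0.0312 0.7905] [0.6412 0.0314 0.7822]
```

Call:
servo_tool(
  series=[
    [[-0.95,-0.98,-0.05,0,0,0.24,0.42],[-0.95,-0.98,-0.05,0,0,0.24,0.42],[-0.95,-0.98,-0.05,0,0,0.24,0.42],[-0.95,-0.98,-0.05,0,0,0.24,0.42],[-0.95,-0.98,-0.05,0,0,0.24,0.42],[-0.95,-0.98,-0.05,0,0,0.24,0.42],[-0.95,-0.98,-0.05,0,0,0.24,0.42],[-0.95,-0.98,-0.05,0,0,0.24,0.42],[-0.95,-0.98,-0.05,0,0,0.24,0.42],[-0.95,-0.98,-0.05,0,0,0.24,0.42],[-0.95,-0.98,-0.05,0,0,0.24,0.42]],
  ],
)

```text
time_s: 1.02
tool_pos: [0.376, 0.2565, 0.2379]
tool_rot: [180.0, 0.1, 120.2]
force: [0.1, -0.4, 0.0]
grip_width: 0.0372
grasp_force: 0.0
```

```bash
python3 - <<'E'
from h import *
from cell import get_obs
o=get_obs();print(o["time_s"],o["tool_pos"],o["tool_rot"],o["joint_velocities"])
c0=(.179,.625,.223,164.03);R0=R.from_euler('xyz',[180,0,164.03],degrees=True)
p=np.array(c0[:3])+R0.apply(np.array([-.95,-.98,-.05])*.3);y=164.03-.24*180
print("cmd",p,y)
print(rows((*p,y),[(.44,.142,.225,105.6)]))
E
```

```text
1.0167 [0.37598882 0.25649968 0.23794433] [1.79962918e+02 1.22620027e-01 1.20174482e+02] [-2.50796477  1.61972651 -5.49232546 -1.00651516 -4.35881559 -1.34630378
 -4.73623725]
cmd [0.37211128 0.26393348 0.238     ] 120.83000000000001
[[-0.465, -0.014, 0.0433, 0.0, -0.0, 0.0846]]
```

Call:
servo_tool(
  series=[
    [[-0.465,-0.014,0.043,0,0,0.085,0.42],[-0.465,-0.014,0.043,0,0,0.085,0.42],[-0.465,-0.014,0.043,0,0,0.085,0.42],[-0.465,-0.014,0.043,0,0,0.085,0.42],[-0.465,-0.014,0.043,0,0,0.085,0.42],[-0.465,-0.014,0.043,0,0,0.085,0.42],[-0.465,-0.014,0.043,0,0,0.085,0.42]],
  ],
)

```text
time_s: 1.6
tool_pos: [0.4392, 0.1432, 0.2245]
tool_rot: [-180.0, -0.0, 105.6]
force: [0.6, 0.1, -0.4]
grip_width: 0.0368
grasp_force: 0.0
```

```bash
python3 - <<'E'
from h import *
from cell import get_obs,eyes
o=get_obs();print(o["time_s"],o["tool_pos"],o["tool_rot"],o["joint_velocities"])
c=eyes.read_camera("wrist");o2=get_obs();print(o2["tool_pos"],o2["tool_rot"])
np.savez("w1.npz",**c,tp=o["tool_pos"],tr=o["tool_rot"]);cv2.imwrite("pics/w1.png",c["frame"][:,:,::-1]);print(c["mount"])
E
```

```text
1.6 [0.43922736 0.14324145 0.22450594] [-1.79977461e+02 -3.47024176e-02  1.05624317e+02] [-0.68433896 -0.13217158 -0.71886893  0.01082671  0.27517243  0.07485832
  0.24102717]
[0.43912418 0.14354398 0.22453364] [-1.79978625e+02 -2.13024207e-02  1.05682445e+02]
[[-1.10064669e-04 -9.69859647e-01 -2.43664222e-01  6.66665023e-02]
 [ 9.99999894e-01 -2.15731101e-04  4.06970834e-04  6.31097761e-04]
 [-4.47270540e-04 -2.43664152e-01  9.69859568e-01 -1.62373488e-01]
 [ 0.00000000e+00  0.00000000e+00  0.00000000e+00  1.00000000e+00]]
```

View pics/w1.png

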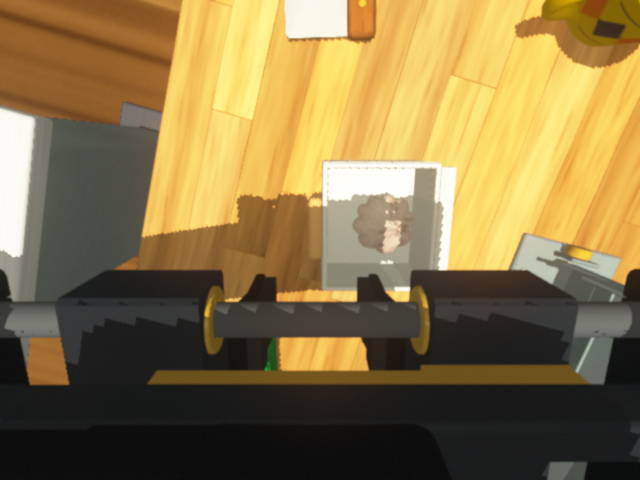

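The wrist view shows the bin squared to the tool: front wall at u≈323, sides at v≈161 and v≈290, back wall at u≈440, grip bar at u≈308–323. The fingers are at u≈265 and u≈375, v≈320.

```bash
cat >> h.py <<'E'
def wcam(c):
    T=np.eye(4);T[:3,:3]=rot(c["tr"]);T[:3,3]=c["tp"];M=T@c["mount"]
    return dict(c,origin=M[:3,3],rotation=M[:3,:3])
E
python3 - <<'E'
from h import *
np.set_printoptions(precision=4,suppress=True,linewidth=200)
c=wcam(dict(np.load("w1.npz")))
P=pts(c)
a=np.radians(15.65);ex=np.array([np.cos(a),np.sin(a)]);ey=np.array([-np.sin(a),np.cos(a)])
for u,v,n in((322,161,"FL"),(322,290,"FR"),(442,163,"BL"),(308,225,"bar"),(323,225,"wall"),(456,168,"lipL"),(447,290,"lipR")):
    p=plane(c,u,v,.075);print(n,p,"depth",P[v,u],"binframe",ex@(p[:2]-[.492,.155]),ey@(p[:2]-[.492,.155]))
z=P[...,2];m=np.zeros(z.shape,bool);m[150:270,300:465]=1;m&=(z>.070)&(z<.08);q=P[m];print(len(q),cv2.minAreaRect((q[:,:2]*1000).astype(np.float32)))
q=q[:,:2]-[.492,.155];b=np.c_[q@ex,q@ey]*1000;print(np.percentile(b,[0.5,2,50,98,99.5],axis=0))
E
```

```text
FL [0.4293 0.1983 0.075 ] depth [0.4307 0.1965 0.0145] binframe -0.04870675913501406 0.05861416119109602
FR [0.4594 0.0922 0.075 ] depth [ 0.4684  0.0643 -0.0003] binframe -0.048368905896551136 -0.051716910721393804
BL [0.5227 0.2228 0.075 ] depth [ 0.5469  0.2264 -0.0001] binframe 0.047839439033885066 0.05698568696942255
bar [0.4323 0.1447 0.075 ] depth [0.4325 0.1437 0.0702] binframe -0.06026469847169348 0.006203775349471314
wall [0.4444 0.1481 0.075 ] depth [0.4444 0.1481 0.0749] binframe -0.04770921491473235 0.006196627789281031
lipL [0.5349 0.2221 0.075 ] depth [0.5355 0.2222 0.0735] binframe 0.05945391918740974 0.053025876977712334
lipR [0.5646 0.1216 0.075 ] depth [0.4555 0.1873 0.3136] binframe 0.06089499027311354 -0.05178020411442303
4084 ((488.57965087890625, 166.11651611328125), (120.08235931396484, 90.96053314208984), 15.29710865020752)
[[-60.2395 -32.3683]
 [-58.7228 -29.9154]
 [ 43.6557  16.4148]
 [ 58.639   56.9235]
 [ 59.2182  57.0013]]
```

Call:
servo_tool(
  series=[
    [[-0.005,0.007,0.12,0,0,0,0.36],[-0.005,0.007,0.24,0,0,0,0.36],[-0.005,0.007,0.36,0,0,0,0.36],[-0.005,0.007,0.46,0,0,0,0.36],[-0.005,0.007,0.53,0,0,0,0.36],[-0.005,0.007,0.58,0,0,0,0.36],[-0.005,0.007,0.6,0,0,0,0.36],[-0.005,0.007,0.6,0,0,0,0.36]],
  ],
)

```text
time_s: 2.32
tool_pos: [0.4408, 0.1418, 0.0434]
tool_rot: [-179.8, 0.0, 105.7]
force: [-0.2, 0.7, -0.0]
grip_width: 0.0314
grasp_force: 0.0
```

Call:
servo_tool(
  series=[
    [[0,0,-0.004,0,0,0,0],[0,0,-0.004,0,0,0,0],[0,0,-0.004,0,0,0,0],[0,0,-0.004,0,0,0,0],[0,0,-0.004,0,0,0,0],[0,0,-0.004,0,0,0,0],[0,0,-0.004,0,0,0,0],[0,0,-0.004,0,0,0,0]],
  ],
  grip_force=60,
)

```text
time_s: 2.98
tool_pos: [0.4423, 0.1415, 0.047]
tool_rot: [180.0, -0.1, 105.5]
force: [-5.2, -1.1, 6.8]
grip_width: 0.0154
grasp_force: 60.0
```

```bash
python3 - <<'E'
from cell import get_obs
o=get_obs();print({k:o[k].round(4).tolist() if hasattr(o[k],'round') else o[k] for k in("time_s","tool_pos","tool_rot","force","wrist_torque","grip_width","grasp_force","qpos")})
E
```

```text
{'time_s': 2.9833, 'tool_pos': [0.4423, 0.1415, 0.047], 'tool_rot': [179.9835, -0.0658, 105.5366], 'force': [-5.1664, -1.0965, 6.8255], 'wrist_torque': [-0.1961, 0.7527, -0.0232], 'grip_width': 0.015423080047868618, 'grasp_force': 60.000133411958814, 'qpos': [-45.6823, 5.5776, 25.8883, 120.7796, -3.078, 54.2172, -2.5641]}
```

Call:
servo_tool(
  series=[
    [[0,0,-0.02,0,0,0,0],[0,0,-0.07,0,0,0,0],[0,0,-0.14,0,0,0,0],[0,0,-0.22,0,0,0,0],[0,0,-0.3,0,0,0,0],[0,0,-0.38,0,0,0,0],[0,0,-0.45,0,0,0,0],[0,0,-0.49,0,0,0,0],[0,0,-0.51,0,0,0,0],[0,0,-0.51,0,0,0,0]],
  ],
)

```text
time_s: 3.82
tool_pos: [0.4431, 0.1412, 0.2003]
tool_rot: [179.8, -0.0, 105.5]
force: [0.4, 0.1, -2.6]
grip_width: 0.0156
grasp_force: 60.1
```

```bash
cat >> h.py <<'E'
def st():
    from cell import get_obs
    o=get_obs();print({k:np.round(o[k],4).tolist() for k in("time_s","tool_pos","tool_rot","force","wrist_torque","grip_width","grasp_force")});return o
E
python3 - <<'E'
from h import *
o=st();p=o["tool_pos"];c=(*p,o["tool_rot"][2]);t=(.575,.019,p[2],91.25)
print(rows(c,[tuple(np.array(c)+f*(np.array(t)-c)) for f in(.05,.15,.3,.45,.6,.75,.88,.96,1)]))
E
```

```text
{'time_s': 3.8167, 'tool_pos': [0.4431, 0.1412, 0.2003], 'tool_rot': [179.8372, -0.0483, 105.515], 'force': [0.3693, 0.1222, -2.6212], 'wrist_torque': [-0.1014, 0.1393, -0.0262], 'grip_width': 0.0156, 'grasp_force': 60.0582}
[[-0.0255, 0.0157, 0.0, 0.0, -0.0, 0.004], [-0.0765, 0.0472, 0.0, -0.0, -0.0, 0.0119], [-0.153, 0.0944, 0.0, 0.0, -0.0, 0.0238], [-0.2296, 0.1417, 0.0, 0.0, -0.0, 0.0357], [-0.3061, 0.1889, 0.0, 0.0, -0.0, 0.0475], [-0.3826, 0.2361, 0.0, 0.0, -0.0, 0.0594], [-0.4489, 0.277, 0.0, 0.0, -0.0, 0.0697], [-0.4897, 0.3022, 0.0, 0.0, -0.0, 0.0761], [-0.5101, 0.3148, 0.0, 0.0, -0.0, 0.0792]]
```

Call:
servo_tool(
  series=[
    [[-0.026,0.016,0,0,0,0.004,0],[-0.076,0.047,0,0,0,0.012,0],[-0.153,0.094,0,0,0,0.024,0],[-0.23,0.142,0,0,0,0.036,0],[-0.306,0.189,0,0,0,0.048,0],[-0.383,0.236,0,0,0,0.059,0],[-0.449,0.277,0,0,0,0.07,0],[-0.49,0.302,0,0,0,0.076,0],[-0.51,0.315,0,0,0,0.079,0],[-0.51,0.315,0,0,0,0.079,0],[-0.51,0.315,0,0,0,0.079,0]],
  ],
)

```text
time_s: 4.73
tool_pos: [0.5739, 0.0183, 0.1978]
tool_rot: [-179.9, 0.0, 91.3]
force: [-0.7, -0.3, -2.9]
grip_width: 0.0153
grasp_force: 60.1
```

```bash
python3 - <<'E'
from h import *
from cell import eyes
st()
c=eyes.read_camera("scene");np.savez("s2.npz",**c)
cv2.imwrite("pics/s2.png",cv2.resize(c["frame"][150:310,230:430,::-1],None,fx=3.7,fy=3.7,interpolation=cv2.INTER_CUBIC))
c=eyes.read_camera("top");np.savez("t2.npz",**c)
P=pts(c);z=P[...,2];m=np.zeros(z.shape,bool);m[170:240,285:350]=1;m&=(z>.215)&(z<.24);q=P[m]
print(len(q),np.median(q[:,2]) if len(q) else 0,np.percentile(q,[1,5,95,99],axis=0).round(4).tolist(),cv2.minAreaRect((q[:,:2]*1000).astype(np.float32)))
cv2.imwrite("pics/t2.png",cv2.resize(c["frame"][140:270,240:410,::-1],None,fx=4,fy=4,interpolation=cv2.INTER_CUBIC))
E
```

```text
{'time_s': 4.7333, 'tool_pos': [0.5739, 0.0183, 0.1978], 'tool_rot': [-179.8818, 0.0444, 91.2551], 'force': [-0.7198, -0.3454, -2.9367], 'wrist_torque': [-0.0594, 0.2385, -0.0223], 'grip_width': 0.0153, 'grasp_force': 60.0583}
6 0.22604464372843136 [[0.5806, -0.0336, 0.2217], [0.581, -0.0336, 0.222], [0.5905, -0.0334, 0.2301], [0.5909, -0.0334, 0.2301]] ((585.717041015625, -33.50028610229492), (10.502676010131836, 0.20538802444934845), 0.05886911600828171)
```

View pics/t2.png

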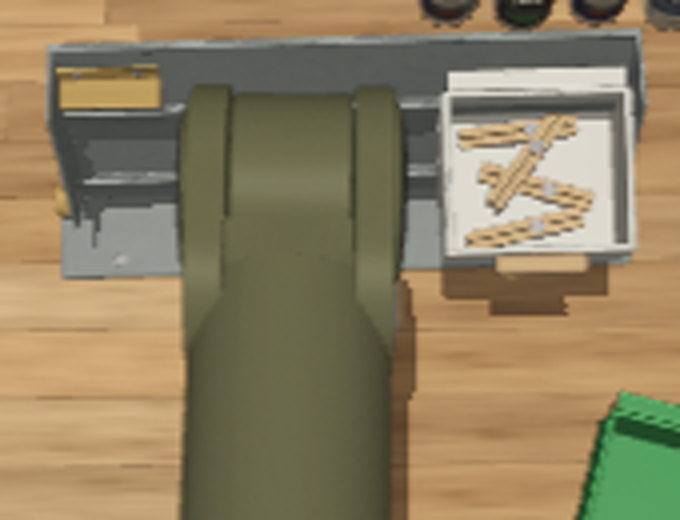

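The top view is blocked by the arm. The scene crop should show the held bin.

View pics/s2.png

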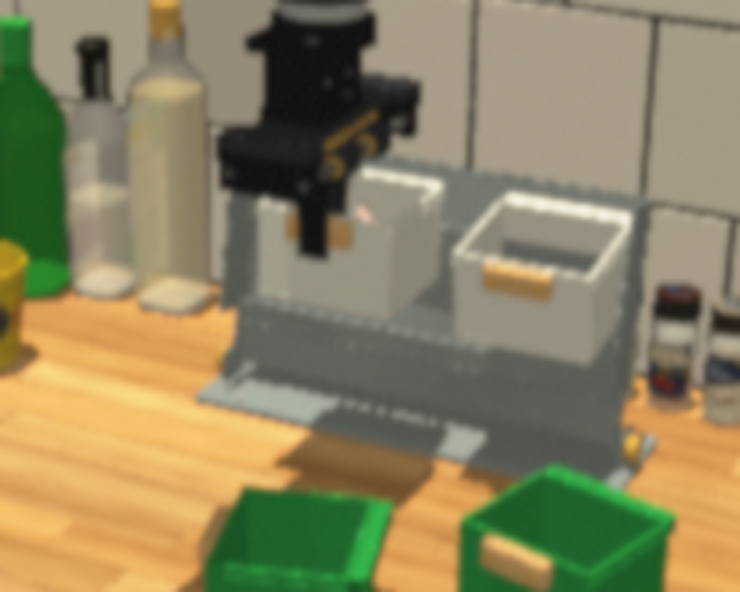

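Call:
servo_tool(
  series=[
    [[0,0.02,0,0,0,0,0],[0,0.06,0,0,0,0,0],[0,0.1,0,0,0,0,0],[0,0.13,0,0,0,0,0],[0,0.147,0,0,0,0,0],[0,0.147,0,0,0,0,0],[0,0.147,0.02,0,0,0,0],[0,0.147,0.05,0,0,0,0],[0,0.147,0.075,0,0,0,0],[0,0.147,0.09,0,0,0,0],[0,0.147,0.09,0,0,0,0]],
  ],
)

```text
time_s: 5.75
tool_pos: [0.6177, 0.0198, 0.1701]
tool_rot: [-179.9, 0.0, 91.3]
force: [0.4, -0.2, -2.6]
grip_width: 0.015
grasp_force: 60.1
```

```bash
python3 - <<'E'
from h import *
from cell import eyes
st()
c=eyes.read_camera("scene");np.savez("s3.npz",**c)
P=pts(c)
from numpy import *
set_printoptions(precision=4,suppress=True)
# white pixels of held bin's rim in crop region
f=c["frame"].astype(int);m=zeros(f.shape[:2],bool);m[180:245,295:355]=1
q=P[m&(P[...,2]>.17)&(P[...,2]<.225)&(f.min(-1)>130)];print(len(q),percentile(q,[2,50,98],axis=0) if len(q) else 0)
E
```

```text
{'time_s': 5.75, 'tool_pos': [0.6177, 0.0198, 0.1701], 'tool_rot': [-179.9029, 0.0275, 91.3065], 'force': [0.3804, -0.2143, -2.5918], 'wrist_torque': [-0.1039, 0.2625, 0.0173], 'grip_width': 0.015, 'grasp_force': 60.0581}
299 [[ 0.6159 -0.0682  0.1717]
 [ 0.715   0.0255  0.194 ]
 [ 0.8834  0.0717  0.2125]]
```

Call:
servo_tool(
  series=[
    [[0,0,0.006,0,0,0,0],[0,0,0.012,0,0,0,0],[0,0,0.018,0,0,0,0],[0,0,0.024,0,0,0,0],[0,0,0.03,0,0,0,0],[0,0,0.034,0,0,0,0],[0,0,0.038,0,0,0,0],[0,0,0.04,0,0,0,0],[0,0,0.04,0,0,0,0]],
  ],
)

```text
time_s: 6.55
tool_pos: [0.6182, 0.0198, 0.1597]
tool_rot: [-180.0, 0.0, 91.3]
force: [-4.9, -0.0, -0.3]
grip_width: 0.0153
grasp_force: 60.0
```

```bash
python3 -c "
from h import *
st()"
```

```text
{'time_s': 6.55, 'tool_pos': [0.6182, 0.0198, 0.1597], 'tool_rot': [-179.9732, 0.0032, 91.2991], 'force': [-4.9126, -0.0351, -0.2697], 'wrist_torque': [-0.1951, 0.932, -0.065], 'grip_width': 0.0153, 'grasp_force': 60.0043}
```

Call:
servo_tool(
  series=[
    [[0,-0.004,0,0,0,0,0],[0,-0.008,0,0,0,0,0],[0,-0.01,0,0,0,0,0],[0,-0.01,0,0,0,0,0],[0,-0.01,0,0,0,0,0]],
  ],
)

```text
time_s: 6.97
tool_pos: [0.6157, 0.0199, 0.1599]
tool_rot: [179.9, -0.0, 91.3]
force: [-0.4, 0.0, -2.2]
grip_width: 0.0157
grasp_force: 60.1
```

```bash
python3 -c "
from h import *
st()"
```

```text
{'time_s': 6.9667, 'tool_pos': [0.6157, 0.0199, 0.1599], 'tool_rot': [179.9487, -0.0038, 91.3159], 'force': [-0.3841, 0.0182, -2.2068], 'wrist_torque': [-0.0559, 0.1634, -0.0355], 'grip_width': 0.0157, 'grasp_force': 60.0577}
```

Call:
servo_tool(
  series=[
    [[0,-0.003,0.004,0,0,0,0],[0,-0.004,0.008,0,0,0,0],[0,-0.004,0.012,0,0,0,0],[0,-0.004,0.016,0,0,0,0],[0,-0.004,0.02,0,0,0,0],[0,-0.004,0.02,0,0,0,0]],
  ],
)

```text
time_s: 7.47
tool_pos: [0.614, 0.0198, 0.1535]
tool_rot: [-180.0, 0.0, 91.3]
force: [-0.9, 0.3, -2.5]
grip_width: 0.0152
grasp_force: 60.1
```

```bash
python3 -c "
from h import *
st()"
```

```text
{'time_s': 7.4667, 'tool_pos': [0.614, 0.0198, 0.1535], 'tool_rot': [-179.9768, 0.0013, 91.3086], 'force': [-0.9005, 0.2788, -2.4753], 'wrist_torque': [-0.1133, 0.2405, 0.0105], 'grip_width': 0.0152, 'grasp_force': 60.058}
```

Call:
servo_tool(
  series=[
    [[0,0,0.004,0,0,0,0],[0,0,0.008,0,0,0,0],[0,0,0.012,0,0,0,0],[0,0,0.015,0,0,0,0],[0,0,0.015,0,0,0,0]],
  ],
)

```text
time_s: 7.88
tool_pos: [0.6144, 0.0198, 0.1499]
tool_rot: [180.0, -0.0, 91.3]
force: [-2.3, -0.2, 1.1]
grip_width: 0.0155
grasp_force: 60.0
```

```bash
python3 -c "
from h import *
st()"
```

```text
{'time_s': 7.8833, 'tool_pos': [0.6144, 0.0198, 0.1499], 'tool_rot': [179.9718, -0.0219, 91.3071], 'force': [-2.2921, -0.2107, 1.0964], 'wrist_torque': [-0.0517, 0.2363, -0.0281], 'grip_width': 0.0155, 'grasp_force': 60.004}
```

Call:
servo_tool(
  series=[
    [[0,-0.004,0,0,0,0,0],[0,-0.008,0,0,0,0,0],[0,-0.012,0,0,0,0,0],[0,-0.016,0,0,0,0,0],[0,-0.018,0,0,0,0,0],[0,-0.02,0,0,0,0,0],[0,-0.02,0,0,0,0,0]],
  ],
)

```text
time_s: 8.47
tool_pos: [0.6122, 0.0199, 0.1502]
tool_rot: [179.4, 0.0, 91.3]
force: [12.0, 0.0, -5.2]
grip_width: 0.0154
grasp_force: 60.2
```

```bash
python3 -c "
from h import *
st()"
```

```text
{'time_s': 8.4667, 'tool_pos': [0.6122, 0.0199, 0.1502], 'tool_rot': [179.4487, 0.0221, 91.3142], 'force': [11.9935, 0.0366, -5.245], 'wrist_torque': [0.0165, -2.1888, -0.0344], 'grip_width': 0.0154, 'grasp_force': 60.2431}
```

Call:
servo_tool(
  series=[
    [[0,0.006,0,0,0,0,0],[0,0.012,0.001,0,0,0,0],[0,0.014,0.003,0,0,0,0],[0,0.014,0.003,0,0,0,0],[0.01,0.014,0.003,0,0,0,0],[0.025,0.014,0.003,0,0,0,0],[0.04,0.014,0.003,0,0,0,0],[0.055,0.014,0.003,0,0,0,0],[0.065,0.014,0.003,0,0,0,0],[0.07,0.014,0.003,0,0,0,0]],
  ],
)

```text
time_s: 9.3
tool_pos: [0.6125, 0.0406, 0.1489]
tool_rot: [179.9, 0.0, 91.3]
force: [-0.6, -4.9, 5.5]
grip_width: 0.0158
grasp_force: 60.4
```

```bash
python3 -c "
from h import *
st()"
```

```text
{'time_s': 9.3, 'tool_pos': [0.6125, 0.0406, 0.1489], 'tool_rot': [179.9208, 0.0417, 91.2857], 'force': [-0.6298, -4.8694, 5.5091], 'wrist_torque': [-1.2776, -0.643, -0.6448], 'grip_width': 0.0158, 'grasp_force': 60.3623}
```

Call:
servo_tool(
  series=[
    [[0.01,0,-0.001,0,0,0,0],[0.025,0,-0.001,0,0,0,0],[0.04,0,-0.001,0,0,0,0],[0.055,0,-0.001,0,0,0,0],[0.07,0,-0.001,0,0,0,0],[0.085,0,-0.001,0,0,0,0],[0.1,0,-0.001,0,0,0,0],[0.115,0,-0.001,0,0,0,0],[0.125,0,-0.001,0,0,0,0],[0.13,0,-0.001,0,0,0,0]],
  ],
)

```text
time_s: 10.13
tool_pos: [0.6116, 0.0797, 0.1491]
tool_rot: [179.9, 0.0, 91.3]
force: [0.6, -6.2, 4.5]
grip_width: 0.0157
grasp_force: 60.3
```

```bash
python3 -c "
from h import *
st()"
```

```text
{'time_s': 10.1333, 'tool_pos': [0.6116, 0.0797, 0.1491], 'tool_rot': [179.9256, 0.0451, 91.305], 'force': [0.6261, -6.1708, 4.4543], 'wrist_torque': [-1.271, -0.8158, -0.5268], 'grip_width': 0.0157, 'grasp_force': 60.3064}
```

Call:
servo_tool(
  series=[
    [[0.008,0,0,0,0,0,0],[0.018,0,0,0,0,0,0],[0.028,0,0,0,0,0,0],[0.038,0,0,0,0,0,0],[0.046,0,0,0,0,0,0],[0.052,0,0,0,0,0,0],[0.057,0,0,0,0,0,0],[0.061,0,0,0,0,0,0],[0.064,0,0,0,0,0,0]],
  ],
)

```text
time_s: 10.88
tool_pos: [0.6112, 0.0981, 0.1491]
tool_rot: [179.9, 0.1, 91.3]
force: [0.8, -6.0, 4.5]
grip_width: 0.0155
grasp_force: 60.3
```

```bash
python3 -c "
from h import *
st()"
```

```text
{'time_s': 10.8833, 'tool_pos': [0.6112, 0.0981, 0.1491], 'tool_rot': [179.921, 0.0662, 91.2587], 'force': [0.843, -5.9768, 4.5197], 'wrist_torque': [-1.3588, -0.8636, -0.5367], 'grip_width': 0.0155, 'grasp_force': 60.297}
```

Now in fine steps, to feel for the stop.

Call:
servo_tool(
  series=[
    [[0.003,0,0,0,0,0,0],[0.006,0,0,0,0,0,0],[0.009,0,0,0,0,0,0],[0.012,0,0,0,0,0,0],[0.015,0,0,0,0,0,0],[0.018,0,0,0,0,0,0]],
  ],
)

```text
time_s: 11.38
tool_pos: [0.6111, 0.1033, 0.1491]
tool_rot: [179.9, 0.1, 91.2]
force: [0.7, -5.4, 4.4]
grip_width: 0.0153
grasp_force: 60.3
```

```bash
python3 -c "
from h import *
st()"
```

```text
{'time_s': 11.3833, 'tool_pos': [0.6111, 0.1033, 0.1491], 'tool_rot': [179.9206, 0.0721, 91.2421], 'force': [0.6981, -5.383, 4.3515], 'wrist_torque': [-1.2822, -0.8474, -0.5265], 'grip_width': 0.0153, 'grasp_force': 60.295}
```

Call:
servo_tool(
  series=[
    [[0.003,0,0,0,0,0,0],[0.006,0,0,0,0,0,0],[0.009,0,0,0,0,0,0],[0.012,0,0,0,0,0,0]],
  ],
)

```text
time_s: 11.72
tool_pos: [0.611, 0.1063, 0.1491]
tool_rot: [179.9, 0.1, 91.2]
force: [0.9, -7.8, 5.2]
grip_width: 0.0158
grasp_force: 60.3
```

```bash
python3 -c "
from h import *
st()"
```

```text
{'time_s': 11.7167, 'tool_pos': [0.611, 0.1063, 0.1491], 'tool_rot': [179.9229, 0.1271, 91.2361], 'force': [0.8595, -7.7986, 5.1825], 'wrist_torque': [-1.6822, -0.8241, -0.6226], 'grip_width': 0.0158, 'grasp_force': 60.2919}
```

Call:
servo_tool(
  series=[
    [[0.003,0,0,0,0,0,0],[0.006,0,0,0,0,0,0],[0.006,0,0,0,0,0,0]],
  ],
)

```text
time_s: 11.97
tool_pos: [0.611, 0.1064, 0.1492]
tool_rot: [179.9, 0.2, 91.2]
force: [1.1, -9.5, 5.8]
grip_width: 0.0155
grasp_force: 60.3
```

```bash
python3 -c "
from h import *
st()"
```

```text
{'time_s': 11.9667, 'tool_pos': [0.611, 0.1064, 0.1492], 'tool_rot': [179.9316, 0.2344, 91.1651], 'force': [1.1174, -9.4573, 5.8338], 'wrist_torque': [-1.9799, -0.7859, -0.473], 'grip_width': 0.0155, 'grasp_force': 60.2618}
```

Call:
servo_tool(
  series=[
    [[-0.003,0,0,0,0,0,0],[-0.003,0,0,0,0,0,0],[-0.003,0,0,0,0,0,0],[-0.003,0,0,0,0,0,0]],
  ],
  grip_force=5,
)

```text
time_s: 12.3
tool_pos: [0.611, 0.1067, 0.1487]
tool_rot: [179.9, 0.2, 91.3]
force: [4.2, -7.7, 2.7]
grip_width: 0.0161
grasp_force: 5.0
```

Call:
servo_tool(
  series=[
    [[0,0,0,0,0,0,0.19],[0,0,0,0,0,0,0.21],[0,0,0,0,0,0,0.25],[0,0,0,0,0,0,0.3],[0,0,0,0,0,0,0.36],[0,0,0,0,0,0,0.36],[0,0,0,0,0,0,0.36],[0,0,0,0,0,0,0.36]],
  ],
)

```text
time_s: 12.97
tool_pos: [0.6099, 0.1095, 0.1485]
tool_rot: [-179.9, -0.0, 91.4]
force: [-1.0, -0.4, -0.8]
grip_width: 0.0306
grasp_force: 0.0
```

```bash
python3 - <<'E'
from h import *
from cell import eyes
st()
c=eyes.read_camera("scene")
cv2.imwrite("pics/s4.png",cv2.resize(c["frame"][150:310,200:420,::-1],None,fx=3.5,fy=3.5,interpolation=cv2.INTER_CUBIC))
E
```

```text
{'time_s': 12.9667, 'tool_pos': [0.6099, 0.1095, 0.1485], 'tool_rot': [-179.9476, -0.0272, 91.3506], 'force': [-0.9929, -0.4235, -0.8319], 'wrist_torque': [-0.1011, 0.0271, -0.0014], 'grip_width': 0.0306, 'grasp_force': 0.0}
```

View pics/s4.png

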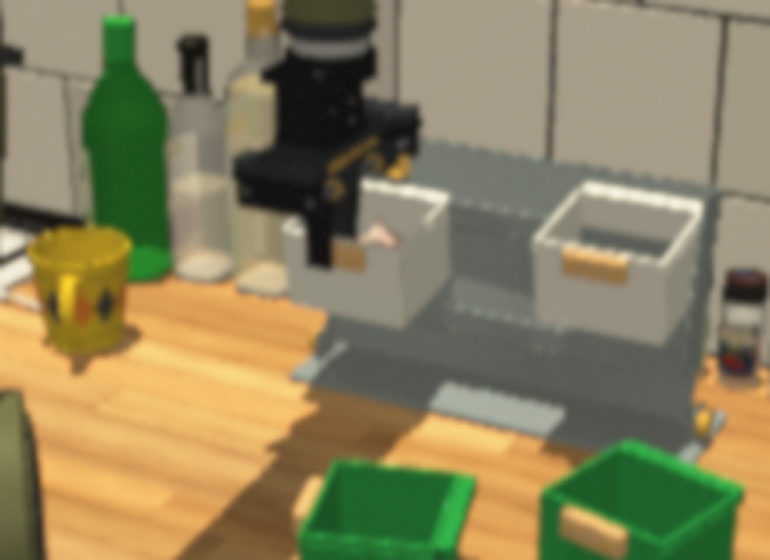

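The bin hangs at the left at about (370,260) with the garlic inside. The mug hasn't moved. Next I raise the fingers gently.

Call:
servo_tool(
  series=[
    [[0,0,0,0,0,0,0.42],[0,0,-0.01,0,0,0,0.42],[0,0,-0.03,0,0,0,0.42],[0,0,-0.06,0,0,0,0.42],[0,0,-0.1,0,0,0,0.42],[0,0,-0.15,0,0,0,0.42],[0,0,-0.2,0,0,0,0.42],[0,0,-0.26,0,0,0,0.42],[0,0,-0.32,0,0,0,0.42],[0,0,-0.36,0,0,0,0.42],[0,0,-0.36,0,0,0,0.42]],
  ],
)

```text
time_s: 13.93
tool_pos: [0.6122, 0.1089, 0.261]
tool_rot: [179.6, -0.1, 91.3]
force: [0.4, 0.7, -0.7]
grip_width: 0.0367
grasp_force: 0.0
```

Call:
servo_tool(
  series=[
    [[0,-0.05,0,0,0,0,0.42],[0,-0.15,0,0,0,0,0.42],[0,-0.25,0,0,0,0,0.42],[0,-0.35,0,0,0,0,0.42],[0,-0.4,0,0,0,0,0.42],[0,-0.43,0,0,0,0,0.42],[0,-0.43,0,0,0,0,0.42]],
  ],
)

```text
time_s: 14.52
tool_pos: [0.4801, 0.1061, 0.2567]
tool_rot: [-180.0, -0.1, 91.4]
force: [0.5, -1.1, -0.1]
grip_width: 0.0367
grasp_force: 0.0
```

```bash
python3 - <<'E'
from h import *
from cell import eyes
st()
c=eyes.read_camera("scene");t=eyes.read_camera("top");np.savez("t5.npz",**t)
a=cv2.resize(c["frame"][150:310,220:380,::-1],(480,480),interpolation=cv2.INTER_CUBIC)
b=cv2.resize(t["frame"][140:240,235:335,::-1],(320,320),interpolation=cv2.INTER_CUBIC)
o=np.zeros((480,800,3),np.uint8);o[:,:480]=a;o[:320,480:]=b
cv2.imwrite("pics/f5.png",o)
E
```

```text
{'time_s': 14.5167, 'tool_pos': [0.4801, 0.1061, 0.2567], 'tool_rot': [-179.9759, -0.0826, 91.3731], 'force': [0.5342, -1.0927, -0.0903], 'wrist_torque': [-0.0903, 0.0228, -0.0003], 'grip_width': 0.0367, 'grasp_force': 0.0}
```

View pics/f5.png

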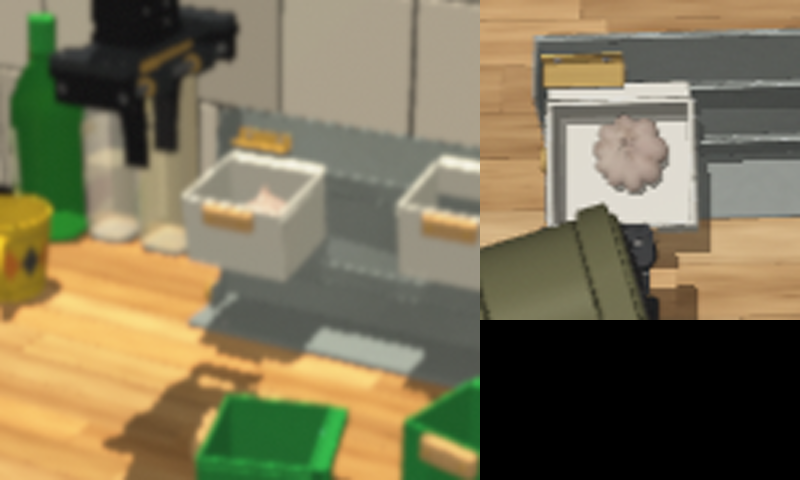

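The scene view shows the bin level on the louvre beside the keeper, hanging like the fixed bin, with the garlic inside. In the top view its left rim is at the cheek (x≈548) and its lip sits under the keeper at (583,70). The gripper is clear.

```bash
python3 -c "
from cell import env
print(env.sign_off())"
```

```text
the job is handed in; nothing more can be done
None
```

The garlic bin now hangs on the upper louvre, slid left under the keeper until it stopped against the rack's side, and let go. The garlic is still in it, the mug and lemon were never touched, and the job was handed in at about 15 s.

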